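# Heft the canisters and drop the empties in the returns crate

## Task

Two of the four look-alike canisters in the black stand are empty. Find them by lifting each by its handle and feeling its weight: drop the two empty ones into the blue returns crate, and set any full one back down into the stand without dropping it from a height or forcing it in, so that both full ones finish in the stand. Do not disturb the spray bottle, tin, jar, tape or cup standing around them.

Things in the scene. Friction and masses are not known exactly. Their poses are not given: they have to be found in the camera images.
- stand: black plastic canister stand fixed to the table: tray 80 mm (its x) by 304 mm (its y), 34 mm high, floor 6 mm thick, four pockets in a row along its y, 74 mm apart, each about 70 mm square inside (walls 4 to 5 mm). Origin: centre of the underside; z up. A steel canister stands in each pocket: all four look alike; for their sizes see the pockets below (they are not tracked).
- crate: blue slatted plastic returns crate fixed to the table, empty at the start: 240 mm (its x) by 200 mm (its y) outside, 100 mm high, open on top, walls and floor 6 mm. Origin: centre of the underside; z up. The crate and the stand may change sides.
- pocket_1 (a point): centre of the upper face of the floor of pocket 1 of the stand, counted from the stand's +y end; axes as the stand's. A canister stands here, its axis within 4 mm of this point. Canister: round, 56 mm across, 90 mm tall to its shoulder; over it a bar handle with its bar along the stand's y (to within 0.12 rad).
- pocket_2 (a point): centre of the upper face of the floor of pocket 2 of the stand, counted from the stand's +y end; axes as the stand's. A canister stands here, its axis within 4 mm of this point. The canister's handle bar: 12 mm thick, 52 mm long, 10 mm high, bar centre 122 mm above the canister's underside, 27 mm clear between shoulder and bar, on two posts near its ends.
- pocket_3 (a point): centre of the upper face of the floor of pocket 3 of the stand, counted from the stand's +y end; axes as the stand's. A canister stands here, its axis within 4 mm of this point. Two of the four canisters are full (about 620 g, 540 to 700), two are empty (about 120 g, 100 to 140).
- pocket_4 (a point): centre of the upper face of the floor of pocket 4 of the stand, counted from the stand's +y end; axes as the stand's. A canister stands here, its axis within 4 mm of this point. Which canisters are empty differs every time and cannot be seen, only felt when one is lifted.
- spray: bystander, to be left alone: white spray-cleaner bottle, 66 mm across, 170 mm tall; origin in the centre of its underside.
- jar: bystander, to be left alone: amber glass jar with a steel cap, 76 mm across, 100 mm tall; origin in the centre of its underside.
- tape: bystander, to be left alone: roll of brown tape lying flat, 90 mm across, 24 mm high; origin in the centre of its underside.
- cup: bystander, to be left alone: clear plastic cup, 84 mm across the rim, 100 mm tall; origin in the centre of its underside.
- tin: bystander, to be left alone: plain steel tin without a handle, 72 mm across, 75 mm tall; origin in the centre of its underside.

How it is judged:
At the end, for the whole second after the job is handed in: Both empty canisters, and nothing else, lie in the crate (the load on the crate is 1.7 to 4.4 N: one empty weighs 1.0 to 1.35 N, a full one 5.3 to 6.8 N), and both full canisters rest in the stand (the load on the stand is over 10 N) (contact force between crate and anything else between 1.7 and 4.4 N and contact force between stand and anything else above 10 N); the robot touches nothing.
It fails at once if a canister is slammed into the stand, or pressed hard into it (over 70 N on the stand in all; the four canisters at rest make about 15 N) (contact force between stand and anything else above 70 N).
It fails at once if one of the bystanders is disturbed (moved over 30 mm) (distance of any of spray, tin, jar, tape, cup from where it was at the start of the episode above 0.03 m).
It also fails if it takes over 72 s, if anything falls off the work surface, if the arm or the gripper's body presses on something with over 40 N, if the wrist force passes 120 N, or if a joint passes its speed limit or range.

## Robot

A 6-joint arm with a two-finger parallel gripper is mounted at the origin on the work surface. World frame = base frame: x ahead of the robot, y to its left, z up, the work surface at z = 0. Lengths are in m, angles in rad, forces in N, time in s.
With the tool pointing down it reaches from about 0.275 to 0.85 m from the base axis. Payload 5.2 kg.
Tool frame: the origin (TCP) lies on the centre line of the jaws, within the pads' length; the fingertips stand 14 mm ahead of it and the grasp point (between the pads) lies 5 mm behind it (env.nose_length is the distance from the TCP to the fingertips, in m); z points along the fingers, y is the line along which they close (so a half turn about z gives the same grasp; the last joint's range is limited). The gripper opens to 85 mm and grips with 20 to 120 N. Pads are 22 mm wide; open, the fingers measure 114 mm over their backs; the gripper's body (76 mm by 85 mm) begins 54 mm behind the grasp point. The pads swing forward as they close: fully open they stand 13 mm farther back than shut.
Start: joints at [-1.315, 0.259, 1.535, -0, 1.348, -0.203], TCP at [0.244, -0.493, 0.245] pointing down, gripper open.
Joint ranges: [-3.14, 3.14], [-0.91, 2.08], [0.19, 2.58], [-1.22, 4.36], [0.22, 2.71], [-3.12, 3.12]. Speed limits (rad/s): [2.57, 2.57, 3.14, 3.14, 3.14, 3.14].

## Interface

Orientations are given as a rotation vector (axis times angle).
In Python, from rig import env gives the robot as it stands.
- The arm moves only by the shell command python3 -m jog 'ROWS'. ROWS is JSON, a list of rows, each a list of 7 numbers: the finger opening in mm, from 0 to 85.4, then the shift along the world's x, y, z normalised to -1 to 1, where 1 is 0.02 m, then the turn, a rotation vector about the world's x, y, z normalised to -1 to 1, where 1 is 0.08 rad. A call has 1 to 20 rows; each row shifts and turns the commanded pose from where the row before left it; what a row does not reach is not made up. A row lasts 1/10 s, in which the tool goes at most 50 mm and 8.59 degrees, less where a joint would pass 70% of its speed; a pose out of reach is approached as far as the arm can. A call with a number of a shift or a turn outside -1 to 1 is refused whole. A call with a gripper value outside its range is refused whole. The fingers move at their own pace and stop on an object; the grip force is fixed at half the most. Time passes only in rows, so rows that do not move let the fingers close. It gives the time, the measured TCP pose, the force, the opening and the grip force at its end, in the units of the state.
- env.read_state(): the state, without advancing time (a new reading comes with each control period).
- env.read_camera(name): name is "side" or "top" or "wrist"; returns a dict with "pixels" (400x640x3 uint8, red, green, blue), "vertical_fov" (degrees; the focal length in pixels is half the picture's height over the tangent of half this angle, whatever the lens; pixels are square), "cx", "cy" (the principal point, pixels), "position" and "orientation" of the camera in the world. Camera axes: x right, y down, z forward; pixel columns grow to the right and rows downward; lengths in m; the calibration is good to about 2 mm. A picture is of the moment at which its call begins. There is no depth.
- env.hand_in(): hands the job in; it is judged then, once.
Trained networks look in the newest picture that a camera, given by its name, has taken for a name from the list of things; names that differ only in an ending like _2 or _b are one class to them, and where a whole thing is asked for, a point or a joint stands for the part that bears it (a point fixed in the world has none). Each returns a list of dicts, best first, with "score" (0 to 1); they miss things now and then, are a little off and sometimes report something else, mostly with a low value. They report only what shows in the picture. A call takes as long as a camera call.
- env.recognise(thing, camera): "rect" ([left, top, right, bottom] as shares, 0 to 1, of the picture: columns of its width, rows of its height, round what is visible of it).
The state is a dict: "time": time; "joint_pos": joint angles; "qd": joint speeds; "effort": joint torques, N m; "position": TCP position; "eef_rot": TCP orientation; "contact_force": force on the tool from outside, world axes, zero at the start; "torque": the same for the moment, N m; "opening": finger opening in m; "grasp_force": force on a finger pad.
Only numpy, scipy, OpenCV 4.12 (cv2) and the standard library are available. Lean on these libraries where they do the work, as an engineer would, in place of code of your own. Each camera call takes 0.05 s, during which the arm holds its last target. There are 200 camera calls.

## Working session

There is one attempt and no reset: what is moved stays moved. The work goes in short steps, Python scripts to look and compute and a shell command to move; the robot and the scene stay as the last step left them, time stands still between calls to the robot, and variables do not carry over. Pictures are saved under pics/ and viewed, at most 10 in all, crops included, and the job is handed in when it is done.

```bash
mkdir -p pics
cat > h.py <<'E'
import numpy as np, cv2
from scipy.spatial.transform import Rotation as R
from rig import env
def cam(n):
    c=env.read_camera(n); return c
def rot(c):
    o=np.array(c["orientation"],float)
    return o if o.shape==(3,3) else (R.from_rotvec(o).as_matrix() if o.size==3 else R.from_quat(o).as_matrix())
def f(c): return c["pixels"].shape[0]/2/np.tan(np.radians(c["vertical_fov"])/2)
def ray(c,u,v):
    d=rot(c)@np.array([(u-c["cx"])/f(c),(v-c["cy"])/f(c),1]); return np.array(c["position"]),d
def atz(c,u,v,z):
    p,d=ray(c,u,v); return p+d*(z-p[2])/d[2]
def proj(c,P):
    q=rot(c).T@(np.array(P)-c["position"]); return q[:2]/q[2]*f(c)+[c["cx"],c["cy"]]
def save(c,name): cv2.imwrite("pics/"+name,c["pixels"][:,:,::-1])
E
python3 - <<'E'
from h import *
for n in("top","side"):
    c=cam(n); save(c,n+"1.png"); print(n,c["position"],c["orientation"],f(c),c["cx"],c["cy"])
    for t in("stand","crate","pocket_1","spray","jar","tape","cup","tin"):
        print(t,[(round(d["score"],2),(np.array(d["rect"])*[640,400,640,400]).round().tolist()) for d in env.recognise(t,n)[:3]])
print(env.read_state())
E
```

```text
top [ 0.53698213 -0.13031581  1.33289397] [-2.14764307  2.21185745 -0.05975554] 427.86094341588375 317.38672153560856 195.75574615023143
stand [(0.91, [190.0, 203.0, 288.0, 243.0])]
crate [(0.98, [319.0, 174.0, 396.0, 263.0]), (0.58, [285.0, 138.0, 312.0, 165.0])]
pocket_1 [(0.63, [192.0, 205.0, 292.0, 241.0])]
spray [(0.73, [259.0, 140.0, 287.0, 168.0])]
jar [(0.88, [214.0, 140.0, 243.0, 172.0])]
tape [(0.91, [430.0, 210.0, 458.0, 233.0])]
cup [(0.96, [326.0, 132.0, 354.0, 165.0])]
tin [(0.93, [286.0, 136.0, 308.0, 166.0])]
side [0.59229277 0.61945875 0.68470717] [-0.08527535  2.83962725 -1.31203433] 425.6950459886668 318.2577354100731 200.45650130775294
stand [(0.79, [315.0, 235.0, 381.0, 390.0]), (0.75, [246.0, 158.0, 285.0, 209.0])]
crate [(0.67, [248.0, 157.0, 285.0, 210.0]), (0.56, [301.0, 136.0, 408.0, 221.0])]
pocket_1 [(0.62, [313.0, 240.0, 379.0, 390.0]), (0.43, [301.0, 135.0, 409.0, 219.0])]
spray [(0.94, [231.0, 193.0, 270.0, 271.0])]
jar [(0.76, [219.0, 265.0, 268.0, 330.0])]
tape [(0.67, [342.0, 120.0, 370.0, 135.0])]
cup [(0.69, [248.0, 159.0, 285.0, 211.0])]
tin [(0.83, [255.0, 200.0, 274.0, 240.0]), (0.28, [312.0, 238.0, 382.0, 391.0])]
{'time': 0.9, 'joint_pos': array([-1.31479054e+00,  2.58591747e-01,  1.53499357e+00,  3.28557209e-05,
        1.34800729e+00, -2.02810631e-01]), 'qd': array([ 0.00056955, -0.00177967, -0.00144129, -0.00132027, -0.0005733 ,
       -0.00056594]), 'effort': array([ 7.02298385e-04, -4.45908129e+01, -2.90896887e+01, -4.95182430e-04,
        8.29092678e-04, -1.22482845e-06]), 'position': array([ 0.24361568, -0.49311207,  0.24531677]), 'eef_rot': array([-3.05928831e+00, -7.14390893e-01, -5.03181064e-05]), 'contact_force': array([-0.37950558,  0.64558153,  0.22071543]), 'torque': array([ 0.00071232, -0.01181573, -0.04806299]), 'grasp_force': 0.0, 'opening': 0.08540659555281391}
```

View pics/top1.png

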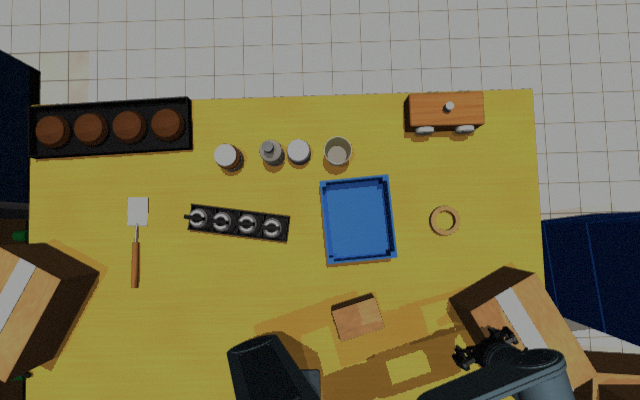

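View pics/side1.png

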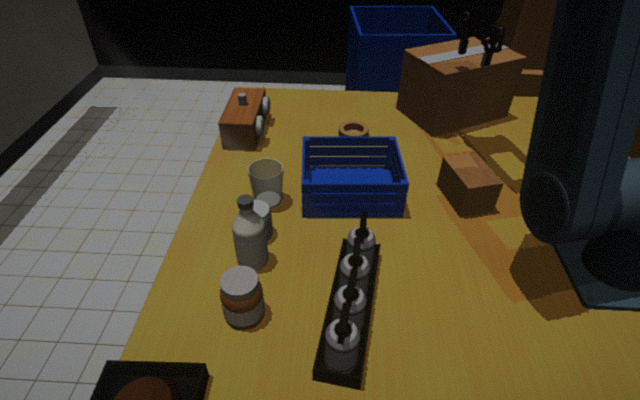

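Run:
```python
from h import *
a=cv2.imread("pics/top1.png")[190:255,175:305]; b=cv2.imread("pics/side1.png")[205:395,300:400]
im=np.zeros((600,800,3),np.uint8)
A=cv2.resize(a,None,fx=3.8,fy=3.8,interpolation=cv2.INTER_CUBIC); B=cv2.resize(b,None,fx=3,fy=3,interpolation=cv2.INTER_CUBIC)
im[:A.shape[0],:A.shape[1]]=A; im[:B.shape[0],500:500+B.shape[1]]=B
cv2.imwrite("pics/crop1.png",cv2.convertScaleAbs(im,alpha=1.6))
```

```text
(no output)
```

View pics/crop1.png

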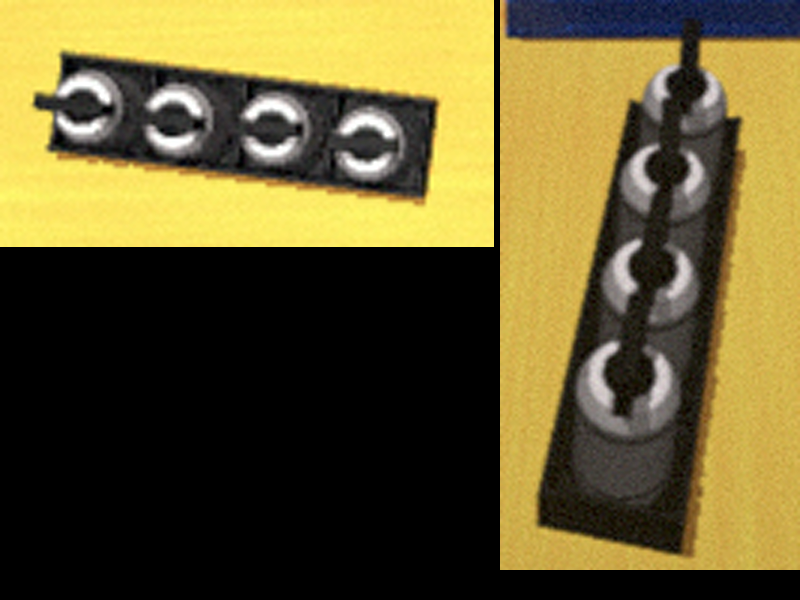

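Run:
```python
from h import *
t=cam("top"); s=cam("side")
T=lambda x,y:(175+x/3.8,190+y/3.8); S=lambda x,y:(300+(x-500)/3,205+y/3)
for p in[(63,53),(436,99),(425,200),(50,150)]: print("st",atz(t,*T(*p),.034).round(3))
for p in[(632,103),(740,120),(688,525),(540,495)]: print("stside",atz(s,*S(*p),.034).round(3))
for a,b in zip([(86,106),(177,122),(272,129),(367,145)],[(629,374),(653,268),(666,166),(687,87)]):
    p,d=ray(t,*T(*a));q,e=ray(s,*S(*b))
    k=np.linalg.lstsq(np.c_[d,-e],q-p,rcond=None)[0]
    A=p+k[0]*d;B=q+k[1]*e; print("neck tri",((A+B)/2).round(3),np.linalg.norm(A-B).round(4),"top@.1",atz(t,*T(*a),.1).round(3),atz(s,*S(*b),.1).round(3))
for p in[(320,180),(388,175),(396,260),(328,264)]: print("crate",atz(t,*p,.1).round(3))
```

```text
st [0.613 0.271 0.034]
st [ 0.567 -0.028  0.034]
st [ 0.487 -0.017  0.034]
st [0.535 0.282 0.034]
stside [ 0.565 -0.02   0.034]
stside [ 0.489 -0.008  0.034]
stside [0.533 0.288 0.034]
stside [0.611 0.276 0.034]
neck tri [0.568 0.236 0.091] 0.0012 top@.1 [0.568 0.233 0.1  ] [0.567 0.242 0.1  ]
neck tri [0.554 0.166 0.091] 0.0001 top@.1 [0.554 0.164 0.1  ] [0.555 0.173 0.1  ]
neck tri [0.546 0.093 0.095] 0.0004 top@.1 [0.546 0.092 0.1  ] [0.546 0.097 0.1  ]
neck tri [0.532 0.021 0.093] 0.0009 top@.1 [0.532 0.02  0.1  ] [0.532 0.028 0.1  ]
crate [ 0.667 -0.124  0.1  ]
crate [ 0.676 -0.321  0.1  ]
crate [ 0.431 -0.333  0.1  ]
crate [ 0.426 -0.139  0.1  ]
```

```bash
r='[50,0.515,0.92,0,0,0,0.43]'; python3 -m jog '[[50,0.515,0.92,0,0,0,0.43],[50,0.515,0.92,0,0,0,0.43],[50,0.515,0.92,0,0,0,0.43],[50,0.515,0.92,0,0,0,0.43],[50,0.515,0.92,0,0,0,0.43],[50,0.515,0.92,0,0,0,0.43],[50,0.515,0.92,0,0,0,0.43],[50,0.515,0.92,0,0,0,0.43],[50,0.515,0.92,0,0,0,0.43],[50,0.515,0.92,0,0,0,0.43],[50,0.515,0.92,0,0,0,0.43],[50,0.515,0.92,0,0,0,0.43],[50,0.515,0.92,0,0,0,0.43],[50,0.515,0.92,0,0,0,0.43]]'
python3 -m jog '[[50,0.515,0.92,0,0,0,0.43],[50,0.515,0.92,0,0,0,0.43],[50,0.515,0.92,0,0,0,0.43],[50,0.515,0.92,0,0,0,0.43],[50,0.515,0.92,0,0,0,0.43],[50,0.515,0.92,0,0,0,0.43],[50,0.515,0.92,0,0,0,0.43],[50,0.515,0.92,0,0,0,0.43],[50,0.515,0.92,0,0,0,0.43],[50,0.515,0.92,0,0,0,0.43],[50,0.515,0.92,0,0,0,0.43],[50,0.515,0.92,0,0,0,0.43],[50,0.515,0.92,0,0,0,0.43],[50,0.515,0.92,0,0,0,0.43],[50,0,0,0,0,0,0],[50,0,0,0,0,0,0]]'
python3 - <<'E'
from h import *
c=cam("wrist"); cv2.imwrite("pics/w1.png",cv2.convertScaleAbs(c["pixels"][:,:,::-1],alpha=1.7)); s=env.read_state()
print(s["position"],s["contact_force"],c["position"])
y=R.from_rotvec(s["eef_rot"]).as_matrix(); print(y.round(3))
ax=np.array([.155,.988,0])
for P in [(.567,.240),(.5557,.167),(.544,.095),(.533,.022)]: print([proj(c,np.r_[P,.133]+k*ax).round().tolist() for k in(-.026,0,.026)])
E
```

```text
time: 2.4
position: [0.3881, -0.2329, 0.2454]
eef_rot: [-2.798, -1.429, -0.001]
contact_force: [0.3, 0.3, -0.0]
opening: 0.0502
grasp_force: 0.0
time: 4.0
position: [0.5311, 0.0233, 0.2453]
eef_rot: [-2.378, -2.053, 0.001]
contact_force: [0.1, -0.3, -0.3]
opening: 0.0499
grasp_force: 0.0
[0.53113331 0.02265426 0.24533606] [-0.27060333  0.49214875 -0.76586244] [0.54478306 0.10660242 0.37440424]
[[ 0.147  0.989 -0.001]
 [ 0.989 -0.147 -0.   ]
 [-0.    -0.    -1.   ]]
[[328.0, -132.0], [329.0, -194.0], [329.0, -261.0]]
[[327.0, 17.0], [327.0, -31.0], [328.0, -84.0]]
[[325.0, 135.0], [325.0, 96.0], [326.0, 54.0]]
[[324.0, 234.0], [325.0, 201.0], [325.0, 166.0]]
```

View pics/w1.png

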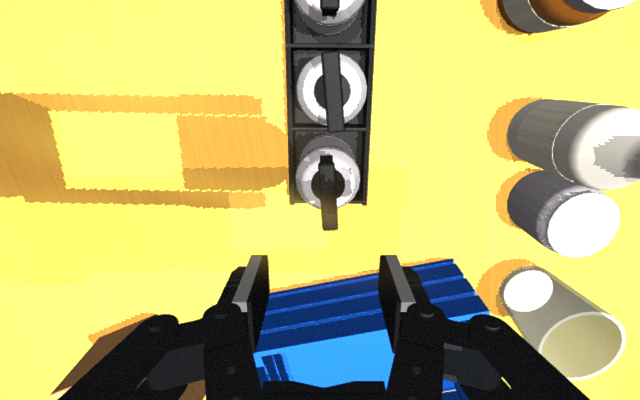

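Run:
```python
from h import *
c=cam("wrist")
for z in(.133,):
  for a,b in[((330,227),(326,158)),((336,130),(331,54))]:
    A=atz(c,*a,z);B=atz(c,*b,z);d=B-A; print(A.round(4),B.round(4),((A+B)/2).round(4),np.linalg.norm(d).round(4),np.arctan2(-d[0],d[1]).round(3))
```

```text
[5.339e-01 3.000e-04 1.330e-01] [0.5386 0.0529 0.133 ] [0.5362 0.0266 0.133 ] 0.0528 -0.088
[0.5481 0.0711 0.133 ] [0.5515 0.1193 0.133 ] [0.5498 0.0952 0.133 ] 0.0483 -0.07
```

```bash
python3 -m jog '[[50,0.12,0.08,-0.6,0,0,0.35],[50,0.13,0.1,-0.9,0,0,0.35],[50,0,0,-1,0,0,0],[50,0,0,-1,0,0,0],[50,0,0,-1,0,0,0],[50,0,0,-1,0,0,0],[50,0,0,-0.6,0,0,0],[4,0,0,0,0,0,0],[4,0,0,0,0,0,0],[4,0,0,0,0,0,0],[4,0,0,0,0,0,0],[4,0,0,0,0,0,0],[4,0,0,0,0,0,0]]'
python3 -m jog '[[4,0,0,0.25,0,0,0],[4,0,0,0.5,0,0,0],[4,0,0,0.5,0,0,0],[4,0,0,0.25,0,0,0],[4,0,0,0,0,0,0],[4,0,0,0,0,0,0],[4,0,0,0,0,0,0]]'
```

```text
time: 5.4
position: [0.5374, 0.0256, 0.124]
eef_rot: [2.321, 2.115, 0.001]
contact_force: [0.2, 0.1, 2.5]
opening: 0.0105
grasp_force: 58.9
time: 6.1
position: [0.5367, 0.0257, 0.153]
eef_rot: [-2.322, -2.116, 0.001]
contact_force: [-0.8, -0.4, -1.6]
opening: 0.0105
grasp_force: 58.5
```

```bash
python3 -m jog '[[4,0,0,0.7,0,0,0],[4,0,0,1,0,0,0],[4,0,-0.3,1,0,0,0],[4,0.28,-0.7,1,0,0,0],[4,0.28,-0.9,1,0,0,0],[4,0.28,-1,0.3,0,0,0],[4,0.28,-1,0,0,0,0],[4,0.28,-1,0,0,0,0],[4,0.28,-1,0,0,0,0],[4,0.28,-1,0,0,0,0],[4,0.28,-1,0,0,0,0],[4,0.28,-1,0,0,0,0],[4,0.28,-1,0,0,0,0],[4,0.28,-1,0,0,0,0],[4,0.28,-1,0,0,0,0],[4,0.28,-0.7,0,0,0,0],[4,0,-0.2,0,0,0,0],[4,0,0,0,0,0,0],[4,0,0,0,0,0,0],[4,0,0,0,0,0,0]]'
```

```text
time: 8.1
position: [0.6097, -0.2293, 0.2535]
eef_rot: [-2.321, -2.117, -0.0]
contact_force: [0.8, 0.7, -1.7]
opening: 0.0109
grasp_force: 58.6
```

```bash
python3 -m jog '[[4,0,0,-0.8,0,0,0],[4,0,0,-1,0,0,0],[4,0,0,-1,0,0,0],[4,0,0,-1,0,0,0],[4,0,0,-1,0,0,0],[4,0,0,-0.7,0,0,0],[4,0,0,-0.4,0,0,0],[4,0,0,-0.15,0,0,0],[45,0,0,0,0,0,0],[45,0,0,0,0,0,0],[45,0,0,0,0,0,0],[45,0,0,0.5,0,0,0],[45,0,0,1,0,0,0],[45,0,0,1,0,0,0],[45,0,0,1,0,0,0],[45,0,0.3,1,0,0,0]]'
python3 -m jog '[[45,-0.19,1,1,0,0,0],[45,-0.19,1,0,0,0,0],[45,-0.19,1,0,0,0,0],[45,-0.19,1,0,0,0,0],[45,-0.19,1,0,0,0,0],[45,-0.19,1,0,0,0,0],[45,-0.19,1,0,0,0,0],[45,-0.19,1,0,0,0,0],[45,-0.19,1,0,0,0,0],[45,-0.19,1,0,0,0,0],[45,-0.19,1,0,0,0,0],[45,-0.19,1,0,0,0,0],[45,-0.19,1,0,0,0,0],[45,-0.19,1,0,0,0,0],[45,-0.19,1,0,0,0,0],[45,-0.14,0.9,0,0,0,0.2],[45,0,0,0,0,0,0],[45,0,0,0,0,0,0]]'
python3 - <<'E'
from h import *
c=cam("wrist"); cv2.imwrite("pics/w2.png",cv2.convertScaleAbs(c["pixels"][:,:,::-1],alpha=1.7)); s=env.read_state()
print(s["position"])
E
```

```text
time: 9.7
position: [0.61, -0.2251, 0.2245]
eef_rot: [2.322, 2.114, 0.0]
contact_force: [0.1, -0.3, -0.7]
opening: 0.0454
grasp_force: 0.0
time: 11.5
position: [0.5496, 0.0943, 0.242]
eef_rot: [2.304, 2.136, -0.001]
contact_force: [0.0, -0.1, -0.0]
opening: 0.0453
grasp_force: 0.0
[0.54981178 0.09373088 0.24206584]
```

View pics/w2.png

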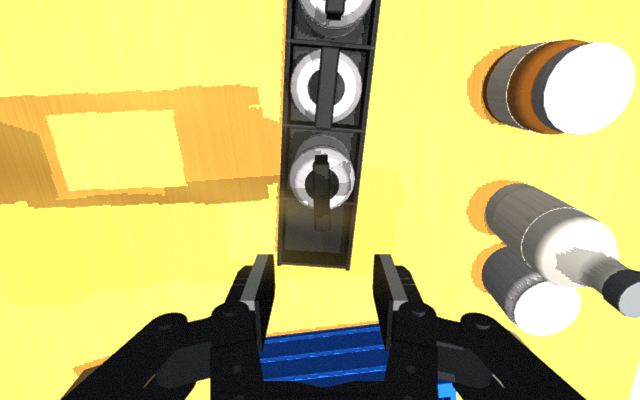

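```bash
cat > b.py <<'E'
from h import *
import sys
v=list(map(float,sys.argv[1:])); c=cam("wrist")
for i in range(0,len(v),4):
    A=atz(c,v[i],v[i+1],.133);B=atz(c,v[i+2],v[i+3],.133);d=B-A; print(((A+B)/2).round(4),np.linalg.norm(d).round(4),np.arctan2(-d[0],d[1]).round(3))
E
python3 b.py 322 228 321 156 326 128 330 46
```

```text
[0.5501 0.0996 0.133 ] 0.0542 -0.065
[0.5598 0.1707 0.133 ] 0.0509 -0.123
```

```bash
python3 -m jog '[[45,0,0.2,-0.7,0,0,0],[45,0,0,-1,0,0,0],[45,0,0,-1,0,0,0],[45,0,0,-1,0,0,0],[45,0,0,-1,0,0,0],[45,0,0,-0.8,0,0,0],[45,0,0,-0.45,0,0,0],[4,0,0,0,0,0,0],[4,0,0,0,0,0,0],[4,0,0,0,0,0,0],[4,0,0,0,0,0,0],[4,0,0,0,0,0,0],[4,0,0,0,0,0,0]]'
python3 -m jog '[[4,0,0,0.25,0,0,0],[4,0,0,0.5,0,0,0],[4,0,0,0.25,0,0,0],[4,0,0,0,0,0,0],[4,0,0,0,0,0,0],[4,0,0,0,0,0,0]]'
```

```text
time: 12.9
position: [0.5502, 0.0977, 0.124]
eef_rot: [2.304, 2.134, 0.001]
contact_force: [-2.1, -1.1, 3.1]
opening: 0.0105
grasp_force: 59.3
time: 13.5
position: [0.5497, 0.0977, 0.1429]
eef_rot: [-2.305, -2.134, 0.001]
contact_force: [-0.8, -0.3, -5.5]
opening: 0.0108
grasp_force: 58.7
```

```bash
python3 -m jog '[[4,0,0,-0.2,0,0,0],[4,0,0,-0.3,0,0,0],[4,0,0,-0.25,0,0,0],[4,0,0,-0.15,0,0,0],[4,0,0,-0.07,0,0,0],[4,0,0,0,0,0,0],[45,0,0,0,0,0,0],[45,0,0,0,0,0,0],[45,0,0,0,0,0,0],[45,0,0,0.5,0,0,0],[45,0,0,1,0,0,0],[45,0,0,1,0,0,0],[45,0.1,0.6,1,0,0,-0.2],[45,0.1,0.9,1,0,0,-0.2],[45,0.1,0.9,1,0,0,-0.2],[45,0.1,0.9,0.4,0,0,0],[45,0.1,0.35,0,0,0,0],[45,0,0,0,0,0,0],[45,0,0,0,0,0,0]]'
python3 - <<'E'
from h import *
c=cam("wrist"); cv2.imwrite("pics/w3.png",cv2.convertScaleAbs(c["pixels"][:,:,::-1],alpha=1.7)); s=env.read_state()
print(s["position"])
E
```

```text
time: 15.4
position: [0.5595, 0.1702, 0.2412]
eef_rot: [-2.355, -2.078, 0.002]
contact_force: [-0.0, 0.6, -0.3]
opening: 0.045
grasp_force: 0.0
[0.55950517 0.16995695 0.24104637]
```

View pics/w3.png

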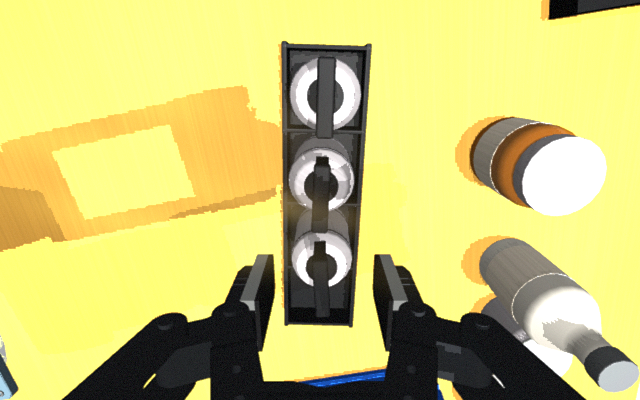

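```bash
python3 b.py 321 230 322 157 325 137 325 59
python3 -m jog '[[45,0,0.2,-0.7,0,0,0],[45,0,0,-1,0,0,0],[45,0,0,-1,0,0,0],[45,0,0,-1,0,0,0],[45,0,0,-1,0,0,0],[45,0,0,-0.8,0,0,0],[45,0,0,-0.4,0,0,0],[4,0,0,0,0,0,0],[4,0,0,0,0,0,0],[4,0,0,0,0,0,0],[4,0,0,0,0,0,0],[4,0,0,0,0,0,0],[4,0,0,0,0,0,0]]'
python3 -m jog '[[4,0,0,0.25,0,0,0],[4,0,0,0.5,0,0,0],[4,0,0,0.25,0,0,0],[4,0,0,0,0,0,0],[4,0,0,0,0,0,0],[4,0,0,0,0,0,0]]'
```

```text
[0.5598 0.175  0.133 ] 0.0549 -0.14
[0.5704 0.2399 0.133 ] 0.0491 -0.124
time: 16.8
position: [0.5602, 0.1747, 0.1244]
eef_rot: [2.355, 2.078, 0.001]
contact_force: [-0.1, -0.1, 0.5]
opening: 0.0103
grasp_force: 58.8
time: 17.4
position: [0.5598, 0.1746, 0.1437]
eef_rot: [-2.355, -2.078, 0.001]
contact_force: [1.1, -0.1, -1.1]
opening: 0.0107
grasp_force: 58.7
```

```bash
python3 -m jog '[[4,0,0,0.5,0,0,0],[4,0,0,1,0,0,0],[4,0,0,1,0,0,0],[4,0,0,1,0,0,0],[4,0,0,1,0,0,0],[4,0,0,1,0,0,0],[4,0,0,1,0,0,0],[4,0,0,0.6,0,0,0],[4,0,-0.3,0,0,0,0],[4,-0.1,-0.7,0,0,0,0],[4,-0.2,-1,0,0,0,0],[4,-0.2,-1,0,0,0,0],[4,-0.2,-1,0,0,0,0],[4,-0.2,-1,0,0,0,0],[4,-0.2,-1,0,0,0,0],[4,-0.2,-1,0,0,0,0],[4,-0.2,-1,0,0,0,0],[4,-0.2,-1,0,0,0,0],[4,-0.2,-1,0,0,0,0],[4,-0.2,-1,0,0,0,0]]'
python3 -m jog '[[4,-0.2,-1,0,0,0,0],[4,-0.2,-1,0,0,0,0],[4,-0.2,-1,0,0,0,0],[4,-0.2,-1,0,0,0,0],[4,-0.2,-1,0,0,0,0],[4,-0.2,-1,0,0,0,0],[4,-0.2,-1,0,0,0,0],[4,-0.1,-1,0,0,0,0],[4,0,-0.7,0,0,0,0],[4,0,-0.5,0,0,0,0],[4,0,0,0,0,0,0],[4,0,0,0,0,0,0]]'
python3 - <<'E'
from h import *
c=cam("side"); cv2.imwrite("pics/s2.png",c["pixels"][100:340,200:500,::-1].repeat(2,0).repeat(2,1)); print(env.read_state()["position"])
E
```

```text
time: 19.4
position: [0.5165, -0.0469, 0.2843]
eef_rot: [-2.355, -2.076, 0.003]
contact_force: [-0.3, 0.7, -2.1]
opening: 0.0106
grasp_force: 58.6
time: 20.6
position: [0.4878, -0.229, 0.2855]
eef_rot: [-2.355, -2.078, -0.0]
contact_force: [-1.1, -0.4, -1.6]
opening: 0.0104
grasp_force: 58.6
[ 0.48795392 -0.22865648  0.28568023]
```

View pics/s2.png

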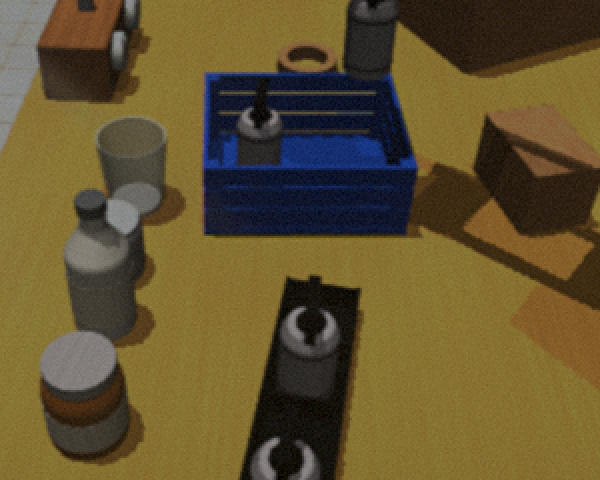

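```bash
python3 -m jog '[[4,0.3,0,-0.6,0,0,0],[4,0.2,0,-1,0,0,0],[4,0,0,-1,0,0,0],[4,0,0,-1,0,0,0],[4,0,0,-1,0,0,0],[4,0,0,-1,0,0,0],[4,0,0,-0.9,0,0,0],[4,0,0,-0.6,0,0,0],[4,0,0,-0.35,0,0,0],[4,0,0,-0.2,0,0,0],[40,0,0,0,0,0,0],[40,0,0,0,0,0,0],[40,0,0,0,0,0,0],[40,0,0,0.5,0,0,0],[40,0,0,1,0,0,0],[40,0,0,1,0,0,0],[40,0,0,1,0,0,0],[40,0,0,1,0,0,0],[40,0,0,1,0,0,0],[40,0,0,0,0,0,0]]'
python3 - <<'E'
from h import *
c=cam("side"); cv2.imwrite("pics/s3.png",c["pixels"][100:400,200:500,::-1].repeat(2,0).repeat(2,1)); print(env.read_state()["position"])
E
```

```text
time: 22.65
position: [0.4995, -0.2304, 0.2471]
eef_rot: [2.35, 2.074, 0.003]
contact_force: [-1.1, 0.0, -0.3]
opening: 0.04
grasp_force: 0.0
[ 0.49878945 -0.229924    0.24512794]
```

View pics/s3.png

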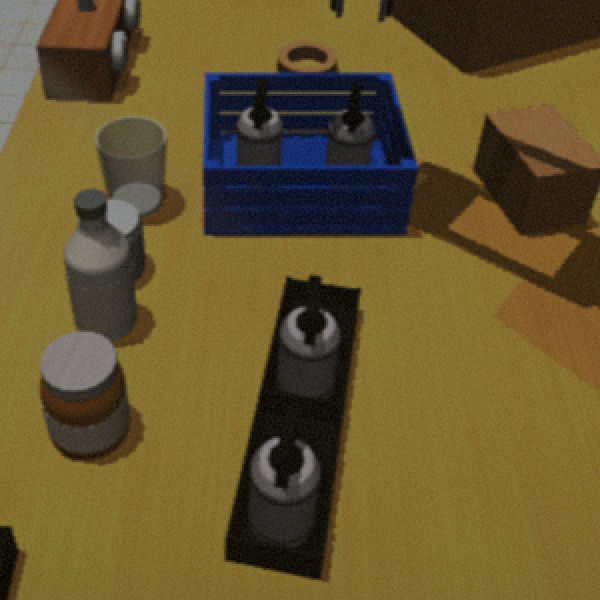

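Both empties stand in the crate (picture at about 260,135 and 350,135). Two canisters remain upright in the stand, the bystanders are untouched and the gripper is clear.

```bash
python3 -c "
from rig import env
print(env.hand_in())"
```

```text
the job is handed in; nothing more can be done
None
```

The job is handed in (no verdict was returned): both empty canisters (about 1.5 N each when lifted) are in the crate, and two canisters stand upright in the stand; I weighed one as full (about 5.5 N), and took the other (at the stand's far-left, +y end) as full by elimination without lifting it.

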